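# Knock the wood plug out of a hole saw

### The job

A wood plug is jammed in the hole saw on the green ejector stand. Press the stand's hand lever down steadily until it comes up solid, without forcing it, so that the knockout rod pushes the plug up out of the saw's mouth; then draw the plug out and put it in the red offcuts tray. Don't bear on the saw's teeth and leave the other things on the bench where they are.

Things in the scene. Friction and masses are not known exactly. Their poses are not given: they have to be found in the camera images.
- stand: Green cast ejector stand, fixed. Origin on the bench, on the axis of the saw and knockout rod; z up; its x axis is level and points away from the lever, which sticks out along -x. Base plate from x -120 to +70 mm, y 55 mm either side; 84 mm square top plate at 127 mm height. Lever swing in all, rod lowest to solid stop: 0.58 rad at the rocker, raising the rod 32 mm through the bore under the saw.
- handle: The hand lever: 14 mm steel bar with a black round grip (26 mm diameter, from 115 to 225 mm from the pivot). Origin on the pivot, 55 mm from the saw's axis along the stand's -x, 85 mm above the bench; x runs along the bar from grip towards pivot, y is the level pivot axis. The bar is clamped to the rocker at a different angle each time (0.1 rad either way) and the rod may start part-way up.
- handle_grip (a point): Centre of the grip, on its axis (top 13 mm higher), 170 mm from the pivot. It goes down 60 to 100 mm before it comes up solid: only felt, not seen. Pressing here takes 0 to 4 N till the rod meets the plug, then 4 to 12 N while moving; at the solid stop the force climbs past that (sprung buffer, about 5 N per mm above 13 N). Over 25 N is forcing it. Friction holds the lever where it is left.
- saw_rim (a point): Centre of the mouth of the red hole saw, level with the tips of its teeth, 178 mm above the bench, z up. The saw is a cup with its mouth up, outside diameter 52 mm, wall 2 mm, 43 mm tall, inside depth 38 mm, screwed on the stand over the rod's bore. It is fixed.
- saw: The hole saw itself (fixed to the stand); origin at the centre of its underside, 135 mm above the bench, z up.
- plug_center (a point): Centre of the jammed wood plug: 44 mm diameter, 18 mm thick (9 mm above and below this point), 20 g, z along its axis (up at the start). Its top starts 4 to 9 mm below the teeth, out of reach of fingers. With the lever solid it stands about 12 mm proud (a few mm short of solid is too little) and stays, still tight in the mouth; drawing it straight up takes 8 to 20 N for the first 6 mm.
- plug: The same plug; origin at the centre of its underside.
- tray_in (a point): Centre of the inner floor of the red offcuts tray (fixed), 5 mm above the bench; z up. Inside 180 mm along the tray's x, 140 mm along its y; walls 42 mm above the bench. Two old plugs (30 mm diameter, 16 mm thick, may be pushed about) lie in it near the two ends of its x.
- nailbox: Dark wooden box of nails with one divider, 190 x 150 x 42 mm, fixed; not for offcuts. Origin under its centre.
- weight_big: Hexagonal iron scale weight, 72 mm across, 34 mm tall, loose; leave alone. Origin at the centre of its underside.
- weight_small: Hexagonal iron scale weight, 44 mm across, 22 mm tall, loose; leave alone. Origin at the centre of its underside.
- nut: Square steel nut, 34 x 34 x 16 mm, loose; leave alone. Origin at the centre of its underside.
- spare_saw: Small red hole saw standing mouth up, 35 mm diameter, 36 mm tall, loose; leave alone. Origin at the centre of its underside.
- board: Piece of 18 mm plywood, 90 x 140 mm, with the hole the plug was cut from, loose; leave alone. Origin at the centre of its underside.
- driver: Screwdriver with an orange handle, 190 mm long, lying, loose; leave alone. Origin at the middle of its underside.
There are look-alikes about, which are no part of the job. What is shaped like the plug but blue, purple or yellow is not meant.

How it is judged (in metres and radians):
On the way:
1. the knockout rod has pushed the plug up so that its top stands at least 10.5 mm proud of the teeth, square in the mouth, with no finger on the plug (z of plug_center in the frame of saw_rim between 0.0015 and 0.008 m and horizontal distance between plug_center and saw_rim below 0.004 m and angle between plug_center's own z axis and vertical below 0.2 rad and contact force between the fingers and plug below 0.3 N), for 0.2 s.
At the end, for the whole second after the job is handed in: the plug lies at rest inside the red offcuts tray (its centre within the inside walls and less than 35 mm above the tray's floor), released (x of plug_center in the frame of tray_in between -0.085 and 0.085 m and y of plug_center in the frame of tray_in between -0.065 and 0.065 m and z of plug_center in the frame of tray_in below 0.035 m and linear speed of plug below 0.02 m/s); the robot touches nothing.
It fails at once if the hand lever is forced: more than 25 N on it (contact force between anything else and handle above 25 N).
It fails at once if the fingers bear on the hole saw with more than 12 N (contact force between the fingers and saw above 12 N).
It fails at once if a thing lying on the bench is moved more than 20 mm (distance of any of weight_big, weight_small, nut, spare_saw, board, driver from where it was at the start of the episode above 0.02 m).
It also fails if it takes over 61 s, if anything falls off the work surface, if the arm or the gripper's body presses on something with over 40 N, if the wrist force passes 120 N, or if a joint passes its speed limit or range.

### The arm

A 7-joint arm with a two-finger parallel gripper is mounted at the origin on the work surface. World frame = base frame: x ahead of the robot, y to its left, z up, the work surface at z = 0. Lengths are in mm, angles in rad, forces in N, time in s.
With the tool pointing down it reaches from about 400 to 850 mm from the base axis. Payload 4.4 kg.
Tool frame: the origin (TCP) lies at the very end of the fingers, on their centre line; the grasp point (between the pads) lies 19 mm behind it; z points along the fingers, x is the direction in which the jaws open and shut, and the axes are right-handed (so a half turn about z gives the same grasp; the last joint's range is limited). The gripper opens to 94 mm and grips with 3 to 60 N. Pads are 16 mm wide; open, the fingers measure 119 mm over their backs; the gripper's body (75 mm by 177 mm) begins 78 mm behind the grasp point.
Start: joints at [1.161, 0.628, 0.038, 1.517, -0.027, 0.996, -0.02], TCP at [219.123, -611.967, 205.478] pointing down, gripper open.
Joint ranges: [-3.06, 3.06], [-0.37, 2.12], [-1.25, 1.32], [0.18, 2.47], [-1.1, 4.24], [0.23, 1.98], [-2.94, 2.94]. Speed limits (rad/s): [2.57, 2.57, 3.14, 3.14, 3.14, 3.14, 3.14].

### API

Orientations are given as a unit quaternion [w, x, y, z].
In Python, from bench import r gives the robot as it stands.
- The arm moves only by the tool servo_tool, never from a script. Its argument "motion" is a list of rows, each an object with "travel": the shift along the world's x, y, z in cm, a list of three; "delta_rot": the turn, a rotation vector about the world's x, y, z in degrees, a list of three; "fingers": the finger opening in cm, from 0 to 9.4. A call has 1 to 8 rows; each row shifts and turns the commanded pose from where the row before left it; what a row does not reach is not made up. A row lasts 1/10 s, in which the tool goes at most 50 mm and 8.59 degrees, less where a joint would pass 70% of its speed; a pose out of reach is approached as far as the arm can. A call with a gripper value outside its range is refused whole. The fingers move at their own pace and stop on an object; "newtons" is the grip in N (left out, the last holds). Time passes only in rows, so rows that do not move let the fingers close. It gives the time, the measured TCP pose, the force and the opening at its end, in the units of the state.
- r.state(): the state, without advancing time (a new reading comes with each control period).
- r.capture(name): name is "scene" or "top"; returns a dict with "pixels" (420x560x3 uint8, blue, green, red), "fovy" (degrees; the focal length in pixels is half the picture's height over the tangent of half this angle, whatever the lens; pixels are square), "cx", "cy" (the principal point, pixels), "dist_coeffs" ([k1, k2, p1, p2, k3] as OpenCV has them; the pictures are not rectified), "pose" (4x4, takes a point from camera to world coordinates). Camera axes: x right, y down, z forward; pixel columns grow to the right and rows downward; lengths in mm; the calibration is good to about 2 mm. A picture is of the moment at which its call begins. There is no depth.
- r.hand_in(): hands the job in, once; it reports no verdict.
Trained networks look in the newest picture that a camera, given by its name, has taken for a name from the list of things; names that differ only in an ending like _2 or _b are one class to them, and where a whole thing is asked for, a point or a joint stands for the part that bears it (a point fixed in the world has none). Each returns a list of dicts, best first, with "p" (0 to 1); they miss things now and then, are a little off and sometimes report something else, mostly with a low value. They report only what shows in the picture. A call takes as long as a camera call. They do not tell look-alikes from the thing itself.
- r.recognise(query, camera): "extent" ([left, top, right, bottom] in pixels, round what is visible of it).
- r.regions_of(query, camera): "mask" (420x560 bool, what is visible of it) and "extent" ([left, top, right, bottom] in pixels, round what is visible of it).
The state is a dict: "t": time; "joint_positions": joint angles; "qvel": joint speeds; "effort": joint torques, N m; "eef_pos": TCP position; "ee_rot": TCP orientation; "force": force on the tool from outside, world axes, zero at the start; "wrist_torque": the same for the moment, N m; "gripper_width": finger opening in mm.
Only numpy, scipy, OpenCV 4.12 (cv2) and the standard library are available. Lean on these libraries where they do the work, as an engineer would, in place of code of your own. Each camera call takes 0.05 s, during which the arm holds its last target.

## Working session

There is one attempt and no reset: what is moved stays moved. The work goes in short steps, Python scripts to look and compute and a tool call to move; the robot and the scene stay as the last step left them, time stands still between calls to the robot, and variables do not carry over. Pictures are saved under pics/ and viewed, and the job is handed in when it is done.

Besides the shell and the picture viewer there is one more tool, called after "Emit:" as a command line: name --argument value ..., lists and objects as JSON in quotes. servo_tool: Moves the arm, as the interface text tells. Its arguments: {"type":"object","properties":{"motion":{"type":"array","items":{"type":"object","properties":{"travel":{"type":"array","items":{"type":"number"}},"delta_rot":{"type":"array","items":{"type":"number"}},"fingers":{"type":"number"}}}},"newtons":{"type":"number"}},"required":["motion"]}

```bash
mkdir -p pics; ls; python3 - <<'E'
from bench import r
import cv2
for n in ("scene","top"):
    c=r.capture(n); cv2.imwrite(f"pics/{n}0.png",c["pixels"]); print(n,c["fovy"],c["cx"],c["cy"],c["dist_coeffs"],c["pose"])
    for q in ["stand","handle","saw","plug","tray_in","nailbox","spare_saw","board"]:
        try:
            print(q,[(round(d["p"],2),[round(v) for v in d["extent"]]) for d in r.recognise(q,n)][:4])
        except Exception as e: print(q,e)
print(r.state())
E
```

```text
pics
scene 52.43645360836078 285.531447656298 204.15591785060576 [2.17972825e-05 0.00000000e+00 0.00000000e+00 0.00000000e+00
 0.00000000e+00] [[ 6.64783240e-01  5.56176828e-01 -4.98728964e-01  1.04728292e+03]
 [ 7.46902812e-01 -4.82229454e-01  4.57811035e-01 -4.41575757e+02]
 [ 1.41220930e-02 -6.76847169e-01 -7.35988095e-01  8.48757336e+02]
 [ 0.00000000e+00  0.00000000e+00  0.00000000e+00  1.00000000e+00]]
stand [(0.79, [229, 155, 338, 250])]
handle [(0.65, [228, 197, 298, 245])]
saw [(0.61, [301, 153, 326, 185])]
plug [(0.88, [299, 259, 320, 276]), (0.8, [242, 192, 262, 210]), (0.73, [272, 183, 285, 194]), (0.6, [243, 236, 248, 239])]
tray_in [(0.77, [326, 128, 404, 189]), (0.64, [228, 198, 299, 244])]
nailbox [(0.92, [106, 263, 214, 373]), (0.73, [231, 201, 299, 242])]
spare_saw [(0.48, [401, 208, 416, 231])]
board [(0.76, [336, 239, 404, 296])]
top 56.051598220833064 278.29074166790264 211.38626012522212 [-0.04053921  0.          0.          0.          0.        ] [[ 1.59875867e-02 -9.98127630e-01  5.90392291e-02  5.10326637e+02]
 [-9.99859786e-01 -1.62536104e-02 -4.02838227e-0
[... 634 characters left out ...]
array([ 1.16120278,  0.62834962,  0.03850896,  1.51738573, -0.02698563,
        0.9962884 , -0.01998561]), 'qvel': array([-7.08715637e-04, -1.39683103e-04, -1.00292703e-04,  6.73651549e-04,
       -2.86999387e-04, -4.68970182e-04,  1.08060327e-05]), 'effort': array([-1.64084649e-04, -5.49573684e+01,  1.14318240e+00, -1.86941814e+01,
       -5.22610825e-02,  1.55619637e-02,  7.73622241e-05]), 'eef_pos': array([ 219.11890924, -611.98883641,  205.51584313]), 'ee_rot': array([ 1.55096776e-05,  8.17634364e-01, -5.75737827e-01,  4.22227839e-05]), 'force': array([ 0.22565866, -0.25308993, -0.01899026]), 'wrist_torque': array([0.05545578, 0.00847437, 0.00093853]), 'gripper_width': 94.13194616445436}
```

View pics/scene0.png

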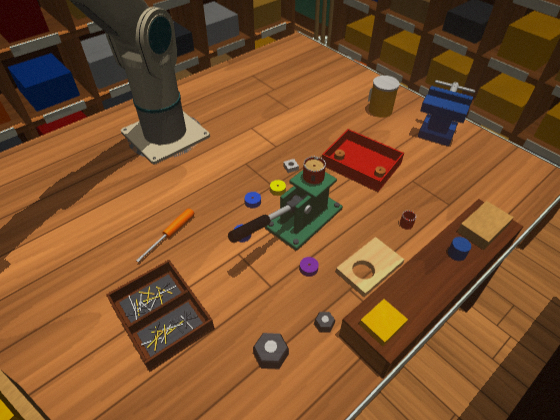

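View pics/top0.png

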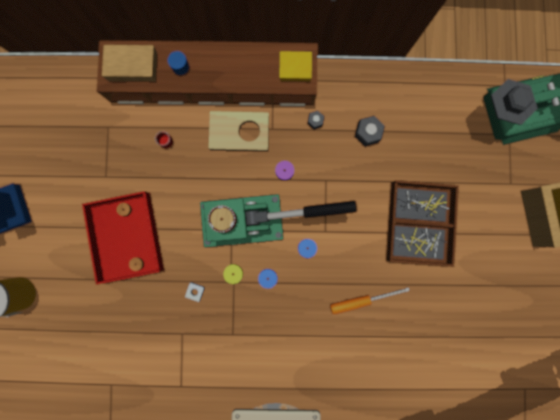

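```bash
cat > h.py <<'E'
import cv2,numpy as np
def K(c):
    f=210/np.tan(np.radians(c["fovy"])/2); return np.array([[f,0,c["cx"]],[0,f,c["cy"]],[0,0,1.]])
def atz(c,uv,z):
    p=cv2.undistortPoints(np.array([[uv]],float),K(c),np.array(c["dist_coeffs"]))[0,0]
    T=np.array(c["pose"]); d=T[:3,:3]@np.array([p[0],p[1],1]); o=T[:3,3]; return o+d*(z-o[2])/d[2]
def proj(c,P):
    T=np.linalg.inv(np.array(c["pose"])); rv=cv2.Rodrigues(T[:3,:3])[0]
    return cv2.projectPoints(np.array(P,float).reshape(-1,1,3),rv,T[:3,3],K(c),np.array(c["dist_coeffs"]))[0][:,0]
def tri(c1,a,c2,b):
    A=[];B=[]
    for c,uv in((c1,a),(c2,b)):
        o=np.array(c["pose"])[:3,3]; d=atz(c,uv,0)-o; d/=np.linalg.norm(d); M=np.eye(3)-np.outer(d,d); A.append(M);B.append(M@o)
    X=np.linalg.lstsq(np.vstack(A),np.hstack(B),rcond=None)[0]; return X
def crop(c,x0,y0,x1,y1,s,name):
    cv2.imwrite(name,cv2.resize(c["pixels"][y0:y1,x0:x1],None,fx=s,fy=s,interpolation=cv2.INTER_CUBIC))
E
python3 - <<'E'
from bench import r
from h import *
s=r.capture("scene");t=r.capture("top")
crop(t,190,180,370,260,4.4,"pics/t1.png"); crop(s,220,145,350,255,6,"pics/s1.png")
for q in("handle","saw","tray_in"):
  for n,c in(("scene",s),("top",t)):
    for d in r.regions_of(q,n)[:1]:
        m=d["mask"].astype(np.uint8); ys,xs=np.nonzero(m); rr=cv2.minAreaRect(np.c_[xs,ys].astype(np.float32)); print(q,n,d["p"],rr,cv2.boxPoints(rr).tolist())
E
```

```text
handle scene 0.56 ((263.0697937011719, 220.62889099121094), (13.335927963256836, 79.17291259765625), 61.55707550048828) [[225.0858917236328, 233.6201629638672], [294.7019958496094, 195.9114532470703], [301.0537109375, 207.6376190185547], [231.43759155273438, 245.34632873535156]]
handle top 0.9 ((305.96923828125, 211.7388916015625), (12.794116020202637, 102.70344543457031), 83.2901611328125) [[254.2218017578125, 211.38565063476562], [356.2218017578125, 199.38565063476562], [357.7166748046875, 212.09213256835938], [255.7166748046875, 224.09213256835938]]
saw scene 0.71 ((313.5, 170.0), (26.0, 21.0), 90.0) [[303.0, 157.0], [324.0, 157.0], [324.0, 183.0], [303.0, 183.0]]
saw top 0.74 ((222.00001525878906, 219.00001525878906), (26.870054244995117, 25.45584487915039), 45.0) [[203.50001525878906, 218.50001525878906], [221.50001525878906, 200.50001525878906], [240.50001525878906, 219.50001525878906], [222.50001525878906, 237.50001525878906]]
tray_in scene 0.69 ((361.44146728515625, 159.1268310546875), (73.26533508300781, 45.677345275878906), 24.775142669677734) [[318.6097412109375, 164.51219177246094], [337.751220703125, 123.03902435302734], [404.273193359375, 153.74147033691406], [385.1317138671875, 195.21463012695312]]
tray_in top 0.69 ((122.14457702636719, 236.987060546875), (83.25690460205078, 70.86370086669922), 79.17698669433594) [[79.52616882324219, 202.75234985351562], [149.1293487548828, 189.44586181640625], [164.7629852294922, 271.2217712402344], [95.15980529785156, 284.52825927734375]]
```

View pics/t1.png

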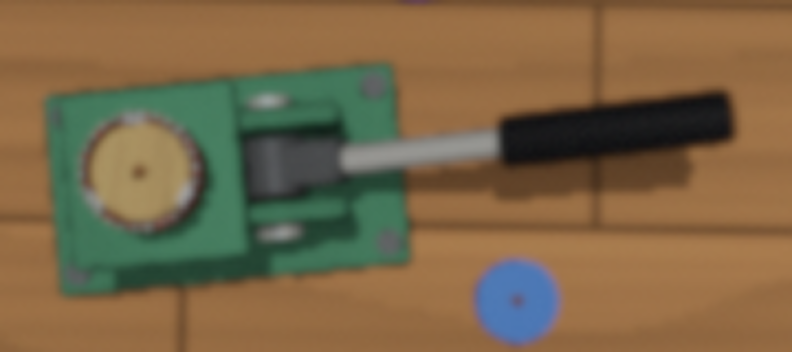

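View pics/s1.png

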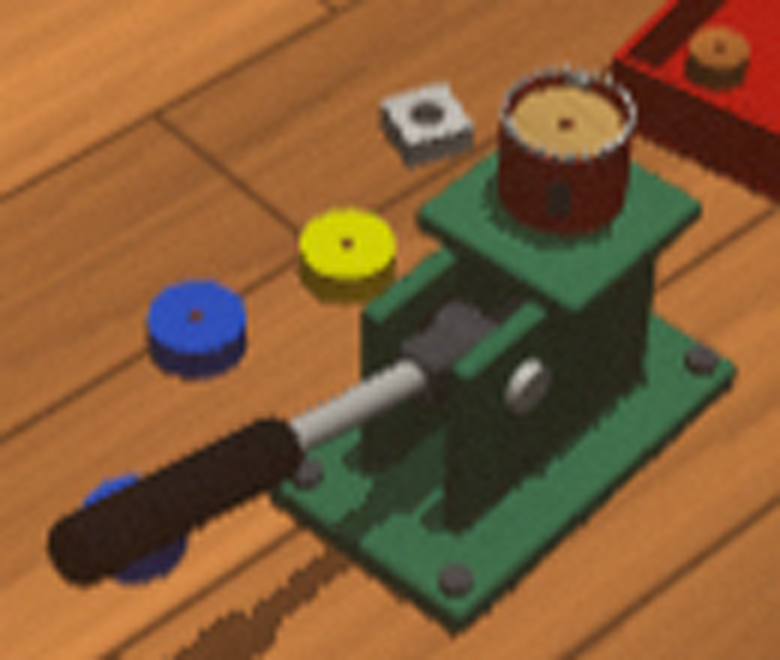

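```bash
python3 - <<'E'
from bench import r
from h import *
from scipy.optimize import least_squares
s=r.capture("scene");t=r.capture("top")
print("rim",tri(s,(314.5,164.2),t,(222.5,218.9)),atz(s,(314.5,164.2),178),atz(t,(222.5,218.9),178))
print("grip in",tri(s,(267.5,218.3),t,(304.1,212.3)));print("grip out",tri(s,(231.7,236.7),t,(355.9,206.6)))
def model(x):
    X,Y,yaw,a=x; ex=np.array([np.cos(yaw),np.sin(yaw),0]);ez=np.array([0,0,1.])
    O=np.array([X,Y,0]); piv=O-55*ex+85*ez; d=-ex*np.cos(a)+ez*np.sin(a)
    base=[O+ex*u+v*np.array([-ex[1],ex[0],0]) +12*ez*0 for u,v in((-120,-55),(-120,55),(70,-55),(70,55))]
    return O+178*ez,piv,piv+115*d,piv+225*d,piv+170*d
def res(x):
    m=model(x)
    return np.r_[(proj(t,[m[0],m[2],m[3]])-[(222.5,218.9),(304.1,212.3),(355.9,206.6)]).ravel(),(proj(s,[m[0],m[2],m[3]])-[(314.5,164.2),(267.5,218.3),(231.7,236.7)]).ravel()]
R=least_squares(res,[500,100,1.57,0.2]); print(R.x,np.round(R.fun,1)); 
for p in model(R.x): print(np.round(p,1))
for p in((85,204),(149,193),(162,270),(98,283),(123,209),(135,264)): print(p,atz(t,p,42 if p[0] not in(123,135) else 21))
for n,c in(("nut",(194,292)),("yel",(233,274)),("blue",(268,279)),("blue2",(307,248)),("purple",(285,170)),("board",(239,131))): print(n,atz(t,c,16))
E
```

```text
rim [539.93958778 112.52289267 175.67416404] [542.24329906 111.45503551 178.        ] [539.199125   111.44118709 178.        ]
grip in [558.89451164 -49.48510326 121.1072883 ]
grip out [ 569.53601759 -152.89653695  150.84135701]
[5.39878107e+02 1.13433942e+02 1.68467742e+00 3.10928530e-01] [-1.  -0.4 -0.4 -0.3  0.8 -0.6 -0.1 -0.9 -1.   0.3 -0.4 -0.4]
[539.9 113.4 178. ]
[546.1  58.8  85. ]
[558.6 -50.  120.2]
[ 570.5 -154.   153.8]
[ 564.5 -102.   137. ]
(85, 204) [573.4146452  449.09151786  42.        ]
(149, 193) [601.12638797 300.94670209  42.        ]
(162, 270) [425.7817283  265.20503962  42.        ]
(98, 283) [393.32657912 411.39940943  42.        ]
(123, 209) [564.52298923 368.09183086  21.        ]
(135, 264) [436.4876203 335.0288522  21.       ]
nut [373.71877485 196.2517555   16.        ]
yel [417.0543896  106.14076834  16.        ]
blue [406.79746647  24.26433799  16.        ]
blue2 [480.32276443 -65.83421935  16.        ]
purple [663.62269938 -11.53365858  16.        ]
board [755.72727142  99.59831765  16.        ]
```

Emit:
servo_tool --motion '[{"travel":[2.65,3.92,0],"delta_rot":[0,0,-1.65],"fingers":0},{"travel":[2.65,3.92,0],"delta_rot":[0,0,-1.65],"fingers":0},{"travel":[2.65,3.92,0],"delta_rot":[0,0,-1.65],"fingers":0},{"travel":[2.65,3.92,0],"delta_rot":[0,0,-1.65],"fingers":0},{"travel":[2.65,3.92,0],"delta_rot":[0,0,-1.65],"fingers":0},{"travel":[2.65,3.92,0],"delta_rot":[0,0,-1.65],"fingers":0},{"travel":[2.65,3.92,0],"delta_rot":[0,0,-1.65],"fingers":0},{"travel":[2.65,3.92,0],"delta_rot":[0,0,-1.65],"fingers":0}]' --newtons 20

```text
t: 2.2
eef_pos: [432.1, -296.8, 205.8]
ee_rot: [-0.0, 0.746, -0.666, 0.0]
force: [1.0, -0.7, 1.1]
gripper_width: 33.7
```

Emit:
servo_tool --motion '[{"travel":[2.65,3.92,0],"fingers":0},{"travel":[2.65,3.92,0],"fingers":0},{"travel":[2.65,3.92,0],"fingers":0},{"travel":[2.65,3.92,-0.5],"fingers":0},{"travel":[2.65,3.92,-1.0],"fingers":0},{"travel":[0,0,-1.0],"fingers":0},{"travel":[0,0,0],"fingers":0}]'

```text
invalid input
```

```bash
python3 - <<'E'
from bench import r
from h import *
s=r.capture("scene");t=r.capture("top"); st=r.state(); print(st["eef_pos"],st["force"],proj(t,[st["eef_pos"]]),proj(s,[st["eef_pos"]]))
crop(t,190,160,390,270,4,"pics/t2.png"); crop(s,200,125,350,255,5,"pics/s2.png")
E
```

```text
[ 436.11908139 -290.93853092  205.54663588] [-1.36707041  0.22845567  0.05856399] [[434.59888394 276.76934432]] [[133.07966098 215.63193264]]
```

View pics/s2.png

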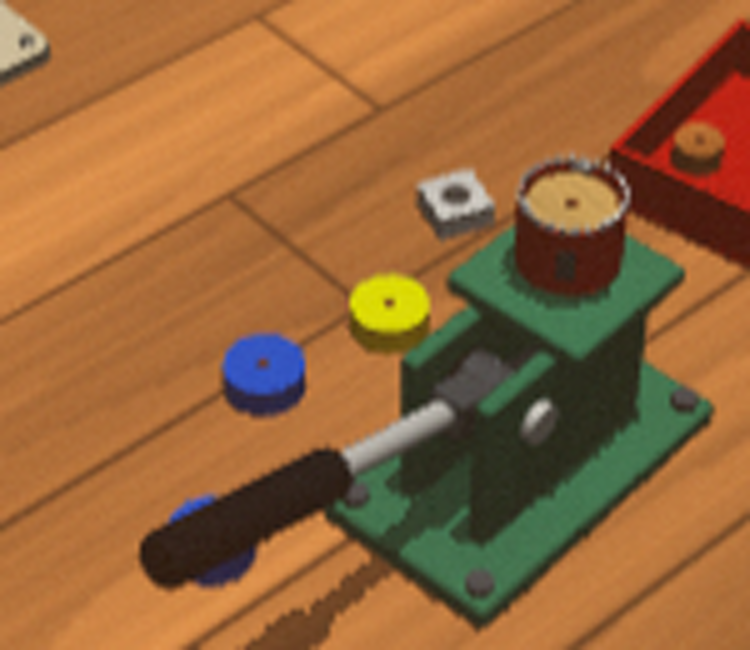

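View pics/t2.png

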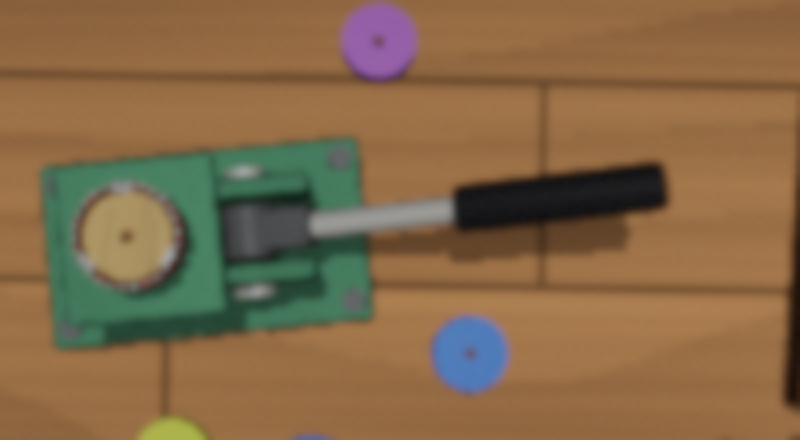

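The move was refused (probably because a row lacked delta_rot), so nothing moved. The pictures show the saw and plug at top-crop (128,237) and the grip clear of other things.

Emit:
servo_tool --motion '[{"travel":[2.65,3.92,0],"delta_rot":[0,0,0],"fingers":0},{"travel":[2.65,3.92,0],"delta_rot":[0,0,0],"fingers":0},{"travel":[2.65,3.92,0],"delta_rot":[0,0,0],"fingers":0},{"travel":[2.65,3.92,-0.5],"delta_rot":[0,0,0],"fingers":0},{"travel":[2.65,3.92,-1.0],"delta_rot":[0,0,0],"fingers":0},{"travel":[0,0,-1.0],"delta_rot":[0,0,0],"fingers":0},{"travel":[0,0,0],"delta_rot":[0,0,0],"fingers":0}]'

```text
t: 3.0
eef_pos: [562.8, -101.4, 179.0]
ee_rot: [0.001, 0.747, -0.665, -0.001]
force: [-0.5, -0.5, -0.9]
gripper_width: 0.2
```

```bash
python3 - <<'E'
from bench import r
from h import *
s=r.capture("scene");t=r.capture("top"); st=r.state(); print(st["eef_pos"],st["force"],proj(t,[st["eef_pos"]]),proj(s,[st["eef_pos"]]))
crop(t,190,160,390,270,4,"pics/t3.png"); crop(s,200,125,350,255,5,"pics/s3.png")
E
```

```text
[ 562.78893612 -104.20868076  180.44371536] [ 0.91978894 -0.34560436  0.22225909] [[333.84964296 208.49566988]] [[247.33232469 213.85373358]]
```

View pics/s3.png

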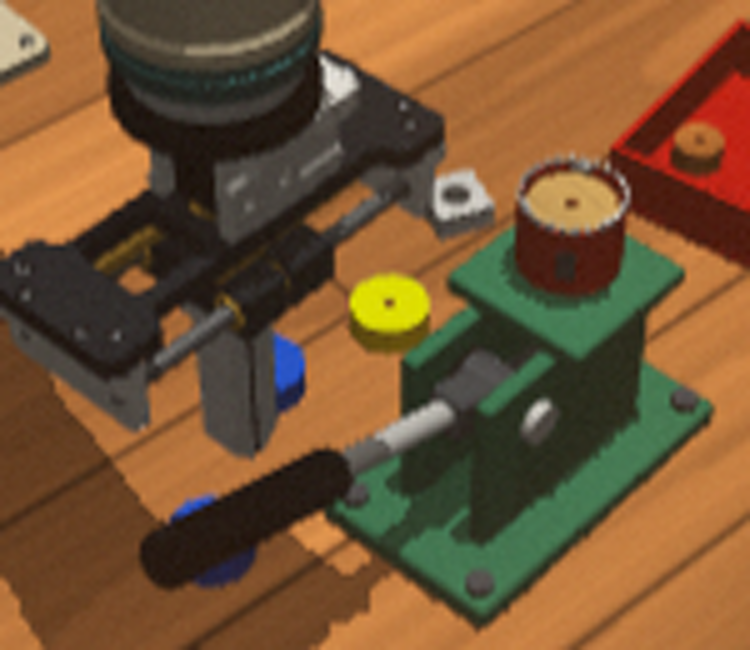

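Emit:
servo_tool --motion '[{"travel":[0.1,0,-0.4],"delta_rot":[0,0,0],"fingers":0},{"travel":[0,0,-0.4],"delta_rot":[0,0,0],"fingers":0},{"travel":[0,0,-0.4],"delta_rot":[0,0,0],"fingers":0},{"travel":[0,0,-0.4],"delta_rot":[0,0,0],"fingers":0},{"travel":[0,0,-0.4],"delta_rot":[0,0,0],"fingers":0},{"travel":[0,0,-0.4],"delta_rot":[0,0,0],"fingers":0},{"travel":[0,0,-0.4],"delta_rot":[0,0,0],"fingers":0},{"travel":[0,0,-0.4],"delta_rot":[0,0,0],"fingers":0}]'

```text
t: 3.9
eef_pos: [564.7, -102.4, 148.1]
ee_rot: [0.0, 0.746, -0.666, 0.0]
force: [-0.4, -1.8, 2.9]
gripper_width: 0.6
```

Emit:
servo_tool --motion '[{"travel":[0,0,-0.4],"delta_rot":[0,0,0],"fingers":0},{"travel":[0,0,-0.4],"delta_rot":[0,0,0],"fingers":0},{"travel":[0,0,-0.4],"delta_rot":[0,0,0],"fingers":0},{"travel":[0,0,-0.4],"delta_rot":[0,0,0],"fingers":0}]'

```text
t: 4.3
eef_pos: [565.1, -102.9, 132.5]
ee_rot: [-0.0, 0.746, -0.666, 0.001]
force: [0.1, -2.5, 8.4]
gripper_width: 0.8
```

Emit:
servo_tool --motion '[{"travel":[0,0,-0.4],"delta_rot":[0,0,0],"fingers":0},{"travel":[0,0,-0.4],"delta_rot":[0,0,0],"fingers":0},{"travel":[0,0,-0.4],"delta_rot":[0,0,0],"fingers":0},{"travel":[0,0,-0.4],"delta_rot":[0,0,0],"fingers":0}]'

```text
t: 4.7
eef_pos: [565.9, -104.7, 117.3]
ee_rot: [-0.0, 0.746, -0.666, 0.002]
force: [0.2, -4.7, 8.8]
gripper_width: 0.1
```

Emit:
servo_tool --motion '[{"travel":[0,0,-0.4],"delta_rot":[0,0,0],"fingers":0},{"travel":[0,0,-0.4],"delta_rot":[0,0,0],"fingers":0},{"travel":[0,0,-0.4],"delta_rot":[0,0,0],"fingers":0},{"travel":[0,0,-0.2],"delta_rot":[0,0,0],"fingers":0}]'

```text
t: 5.1
eef_pos: [565.8, -105.2, 103.2]
ee_rot: [0.0, 0.746, -0.666, 0.002]
force: [0.4, -5.1, 8.0]
gripper_width: 0.3
```

Emit:
servo_tool --motion '[{"travel":[0,0,-0.2],"delta_rot":[0,0,0],"fingers":0},{"travel":[0,0,-0.2],"delta_rot":[0,0,0],"fingers":0}]'

```text
t: 5.3
eef_pos: [565.9, -105.4, 99.4]
ee_rot: [0.0, 0.745, -0.667, 0.002]
force: [0.2, -6.3, 7.0]
gripper_width: 0.3
```

Emit:
servo_tool --motion '[{"travel":[0,0,-0.2],"delta_rot":[0,0,0],"fingers":0}]'

```text
t: 5.4
eef_pos: [566.0, -105.4, 97.4]
ee_rot: [0.0, 0.745, -0.667, 0.002]
force: [-0.4, -5.9, 8.6]
gripper_width: 0.5
```

Emit:
servo_tool --motion '[{"travel":[0,0,-0.15],"delta_rot":[0,0,0],"fingers":0}]'

```text
t: 5.5
eef_pos: [565.9, -105.5, 95.8]
ee_rot: [0.0, 0.745, -0.667, 0.002]
force: [0.5, -6.3, 7.1]
gripper_width: 0.6
```

Emit:
servo_tool --motion '[{"travel":[0,0,-0.15],"delta_rot":[0,0,0],"fingers":0}]'

```text
t: 5.6
eef_pos: [565.9, -105.5, 94.4]
ee_rot: [0.0, 0.745, -0.667, 0.002]
force: [0.9, -6.8, 7.6]
gripper_width: 0.5
```

Emit:
servo_tool --motion '[{"travel":[0,0,-0.15],"delta_rot":[0,0,0],"fingers":0}]'

```text
t: 5.7
eef_pos: [565.9, -105.5, 92.9]
ee_rot: [0.0, 0.745, -0.667, 0.002]
force: [-0.1, -5.8, 7.6]
gripper_width: 0.8
```

```bash
python3 - <<'E'
from bench import r
from h import *
s=r.capture("scene"); st=r.state(); print(st["eef_pos"],st["force"])
crop(s,200,125,350,255,5,"pics/s4.png")
print(proj(s,[[540,113,z] for z in (174,178,182,186,190)]))
E
```

```text
[ 565.7866175  -105.53025403   92.62214863] [ 0.29837283 -5.93559098  7.34222964]
[[314.19493203 164.69363215]
 [314.30334451 163.4236414 ]
 [314.41239686 162.14615511]
 [314.52209475 160.86110675]
 [314.63244393 159.56842895]]
```

View pics/s4.png

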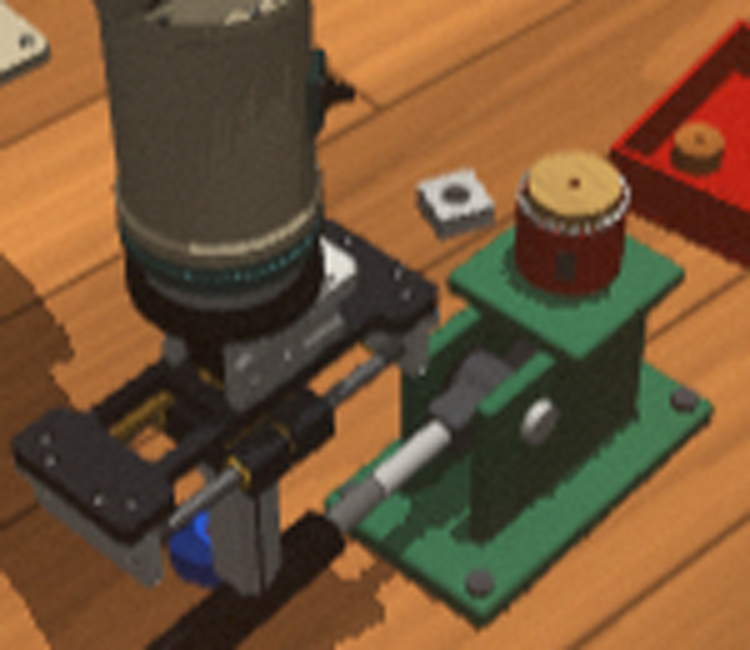

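Plug now stands about 5–6 mm proud (its hole at crop (575,183), up from 203). That leaves roughly 15–20 mm of grip travel.

Emit:
servo_tool --motion '[{"travel":[0,0,-0.3],"delta_rot":[0,0,0],"fingers":0},{"travel":[0,0,-0.2],"delta_rot":[0,0,0],"fingers":0}]'

```text
t: 5.95
eef_pos: [565.9, -105.6, 87.8]
ee_rot: [0.0, 0.745, -0.667, 0.002]
force: [0.3, -6.6, 7.5]
gripper_width: 0.7
```

Emit:
servo_tool --motion '[{"travel":[0,0,-0.2],"delta_rot":[0,0,0],"fingers":0}]'

```text
t: 6.05
eef_pos: [565.9, -105.6, 85.8]
ee_rot: [0.0, 0.745, -0.667, 0.002]
force: [0.5, -6.4, 6.7]
gripper_width: 0.4
```

Emit:
servo_tool --motion '[{"travel":[0,0,-0.2],"delta_rot":[0,0,0],"fingers":0}]'

```text
t: 6.15
eef_pos: [565.9, -105.7, 83.8]
ee_rot: [0.0, 0.745, -0.667, 0.002]
force: [0.3, -7.4, 8.1]
gripper_width: 0.7
```

Emit:
servo_tool --motion '[{"travel":[0,0,-0.15],"delta_rot":[0,0,0],"fingers":0}]'

```text
t: 6.25
eef_pos: [565.9, -105.7, 82.3]
ee_rot: [0.0, 0.745, -0.667, 0.002]
force: [0.6, -7.3, 7.3]
gripper_width: 0.3
```

Emit:
servo_tool --motion '[{"travel":[0,-0.15,-0.15],"delta_rot":[0,0,0],"fingers":0}]'

```text
t: 6.35
eef_pos: [565.7, -105.8, 80.7]
ee_rot: [-0.0, 0.746, -0.666, 0.002]
force: [-0.8, -3.0, 6.7]
gripper_width: 0.6
```

Emit:
servo_tool --motion '[{"travel":[0,-0.15,-0.15],"delta_rot":[0,0,0],"fingers":0}]'

```text
t: 6.45
eef_pos: [565.5, -105.9, 79.1]
ee_rot: [-0.001, 0.746, -0.666, 0.001]
force: [0.5, 0.1, 7.5]
gripper_width: 0.8
```

Lateral force is gone; carry on.

Emit:
servo_tool --motion '[{"travel":[0,0,-0.15],"delta_rot":[0,0,0],"fingers":0}]'

```text
t: 6.55
eef_pos: [565.6, -105.8, 77.6]
ee_rot: [-0.001, 0.746, -0.666, 0.001]
force: [-0.3, -1.8, 7.8]
gripper_width: 0.5
```

Emit:
servo_tool --motion '[{"travel":[0,0,-0.15],"delta_rot":[0,0,0],"fingers":0}]'

```text
t: 6.65
eef_pos: [565.6, -105.7, 76.0]
ee_rot: [-0.001, 0.746, -0.666, 0.001]
force: [0.2, -1.9, 7.2]
gripper_width: 0.6
```

Emit:
servo_tool --motion '[{"travel":[0,0,-0.15],"delta_rot":[0,0,0],"fingers":0}]'

```text
t: 6.75
eef_pos: [565.7, -105.7, 74.7]
ee_rot: [-0.001, 0.746, -0.666, 0.001]
force: [-0.4, -2.2, 12.5]
gripper_width: 0.4
```

Emit:
servo_tool --motion '[{"travel":[0,0,-0.1],"delta_rot":[0,0,0],"fingers":0}]'

```text
t: 6.85
eef_pos: [566.3, -105.6, 74.3]
ee_rot: [-0.001, 0.746, -0.666, 0.001]
force: [-1.2, -0.2, 16.1]
gripper_width: 0.6
```

The force climbed to 16 N, so the lever is solid. Hold here and check the plug.

Emit:
servo_tool --motion '[{"travel":[0,0,0],"delta_rot":[0,0,0],"fingers":0},{"travel":[0,0,0],"delta_rot":[0,0,0],"fingers":0}]'

```text
t: 7.05
eef_pos: [566.3, -105.6, 74.5]
ee_rot: [-0.001, 0.746, -0.666, 0.001]
force: [-0.9, -0.9, 13.9]
gripper_width: 0.3
```

```bash
python3 - <<'E'
from bench import r
from h import *
s=r.capture("scene"); st=r.state(); print(st["eef_pos"],st["force"])
crop(s,270,135,360,205,8,"pics/s5.png")
print((proj(s,[[540,113,z] for z in (178,188,190)])-[270,135])*8)
E
```

```text
[ 566.32569377 -105.56100038   74.55631139] [-0.73465337 -2.04559556 13.2742853 ]
[[354.42675608 227.38913116]
 [356.61750052 201.72580615]
 [357.05955145 196.54743162]]
```

View pics/s5.png

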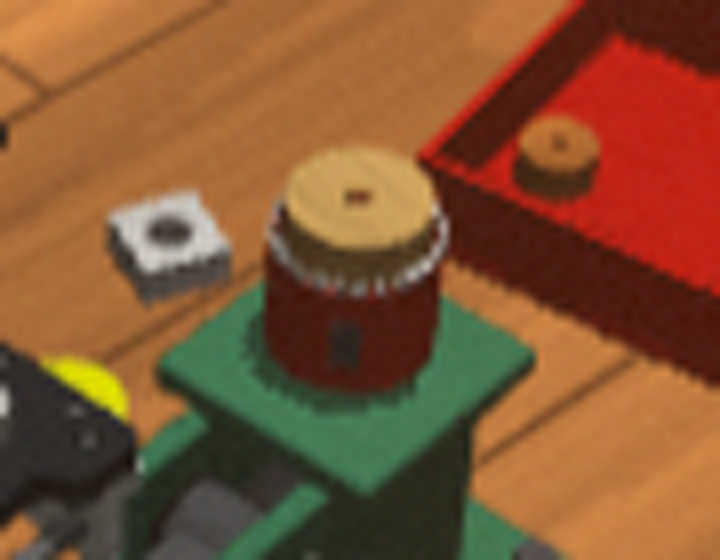

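Plug top is at crop (358,196), which matches z≈190, so it stands 12 mm proud and square at (540,113). Lift clear and go over it.

Emit:
servo_tool --motion '[{"travel":[0,0,2],"delta_rot":[0,0,0],"fingers":0},{"travel":[0,0,4.5],"delta_rot":[0,0,0],"fingers":0},{"travel":[0,0,4.5],"delta_rot":[0,0,0],"fingers":7.5},{"travel":[0,0,4.5],"delta_rot":[0,0,0],"fingers":7.5},{"travel":[-0.65,4,2],"delta_rot":[0,0,0],"fingers":7.5},{"travel":[-0.65,4.5,0],"delta_rot":[0,0,0],"fingers":7.5},{"travel":[-0.65,4.5,0],"delta_rot":[0,0,0],"fingers":7.5},{"travel":[-0.65,4.5,0],"delta_rot":[0,0,0],"fingers":7.5}]'

```text
t: 7.9
eef_pos: [537.4, 72.0, 247.6]
ee_rot: [0.0, 0.746, -0.666, -0.001]
force: [0.4, 0.2, -0.0]
gripper_width: 44.9
```

Emit:
servo_tool --motion '[{"travel":[0,4.0,0],"delta_rot":[0,0,0],"fingers":7.5},{"travel":[0,0.4,0],"delta_rot":[0,0,0],"fingers":7.5},{"travel":[0,0,0],"delta_rot":[0,0,0],"fingers":7.5},{"travel":[0,0,0],"delta_rot":[0,0,0],"fingers":7.5}]'

```text
t: 8.3
eef_pos: [538.3, 112.2, 247.5]
ee_rot: [0.001, 0.746, -0.666, -0.0]
force: [-0.3, -0.9, 0.4]
gripper_width: 73.8
```

```bash
python3 - <<'E'
from bench import r
from h import *
s=r.capture("scene"); t=r.capture("top"); st=r.state(); print(st["eef_pos"],st["force"],st["gripper_width"],st["joint_positions"])
crop(s,250,85,370,185,6,"pics/s6.png")
crop(t,180,170,280,260,6,"pics/t6.png")
E
```

```text
[538.65130049 111.59657044 247.72086811] [ 0.41922605 -0.34291911  1.24638925] 74.67074830715296 [-0.29073208  0.43753689  0.05098883  1.7458985  -0.02540107  0.95953774
 -1.69029954]
```

View pics/s6.png

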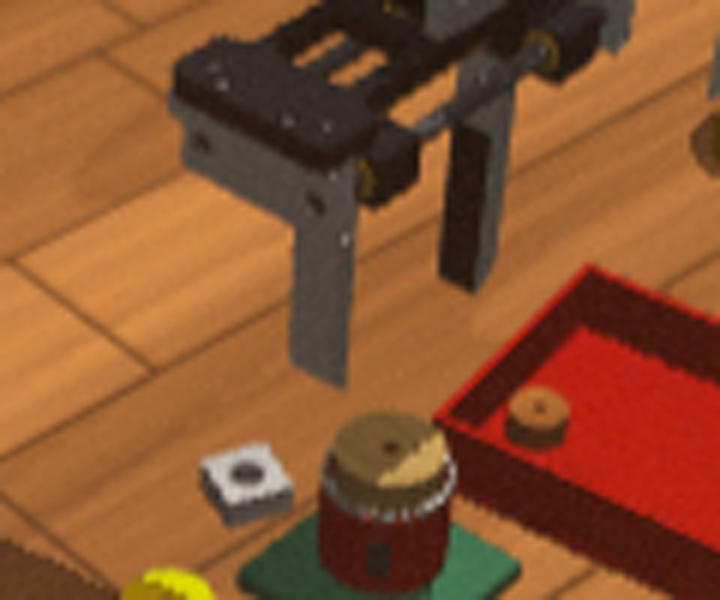

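The tan wood plug in the saw (crop (388,450)) is the one meant; the coloured discs and the small plugs in the tray are not. Descend over it.

Emit:
servo_tool --motion '[{"travel":[0.1,0.1,-2],"delta_rot":[0,0,0],"fingers":7.5},{"travel":[0,0,-2],"delta_rot":[0,0,0],"fingers":7.5},{"travel":[0,0,-1.5],"delta_rot":[0,0,0],"fingers":7.5},{"travel":[0,0,-0.7],"delta_rot":[0,0,0],"fingers":7.5},{"travel":[0,0,0],"delta_rot":[0,0,0],"fingers":7.5},{"travel":[0,0,0],"delta_rot":[0,0,0],"fingers":7.5}]'

```text
t: 9.0
eef_pos: [540.2, 114.1, 186.5]
ee_rot: [-0.0, 0.746, -0.666, 0.0]
force: [0.7, 0.0, 0.5]
gripper_width: 74.7
```

```bash
python3 - <<'E'
from bench import r
from h import *
s=r.capture("scene"); st=r.state(); print(st["eef_pos"],st["force"],st["gripper_width"])
crop(s,260,105,360,205,6,"pics/s7.png")
E
```

```text
[540.34070889 114.32119796 186.7634818 ] [ 0.22333842 -0.3823545  -0.40262163] 75.04268455270523
```

View pics/s7.png

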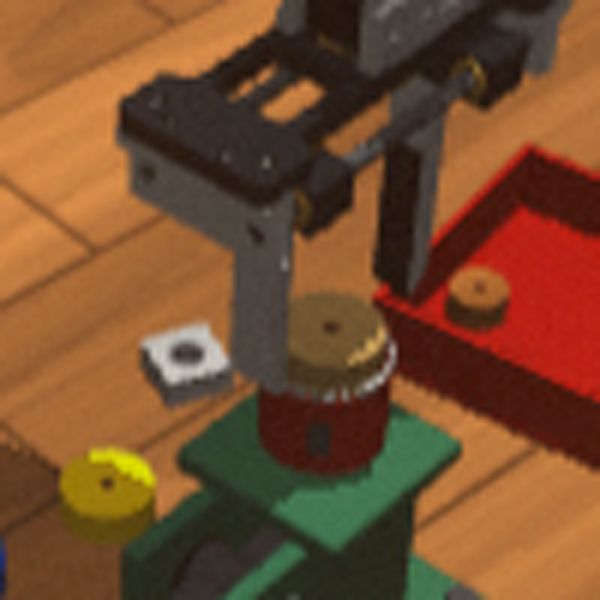

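Straddling well. Down to z≈180.5, then close.

Emit:
servo_tool --motion '[{"travel":[0,-0.1,-0.4],"delta_rot":[0,0,0],"fingers":7.5},{"travel":[0,0,-0.2],"delta_rot":[0,0,0],"fingers":6},{"travel":[0,0,0],"delta_rot":[0,0,0],"fingers":5},{"travel":[0,0,0],"delta_rot":[0,0,0],"fingers":4.7}]' --newtons 20

```text
t: 9.45
eef_pos: [539.6, 113.7, 180.0]
ee_rot: [-0.0, 0.746, -0.666, 0.0]
force: [0.4, 0.1, -0.9]
gripper_width: 54.4
```

Emit:
servo_tool --motion '[{"travel":[0,0,0],"delta_rot":[0,0,0],"fingers":3.5},{"travel":[0,0,0],"delta_rot":[0,0,0],"fingers":3.5},{"travel":[0,0,0],"delta_rot":[0,0,0],"fingers":3.5}]' --newtons 20

```text
t: 9.75
eef_pos: [539.7, 113.8, 180.1]
ee_rot: [-0.0, 0.746, -0.666, -0.0]
force: [-0.5, 0.3, 0.9]
gripper_width: 43.0
```

Gripped at about 43 mm. Now 50 N, and draw straight up slowly.

Emit:
servo_tool --motion '[{"travel":[0,0,0],"delta_rot":[0,0,0],"fingers":3.5},{"travel":[0,0,0],"delta_rot":[0,0,0],"fingers":3.5},{"travel":[0,0,0.2],"delta_rot":[0,0,0],"fingers":3.5},{"travel":[0,0,0.2],"delta_rot":[0,0,0],"fingers":3.5}]' --newtons 50

```text
t: 10.15
eef_pos: [539.0, 113.5, 182.8]
ee_rot: [0.001, 0.746, -0.666, -0.0]
force: [2.8, 1.0, -9.4]
gripper_width: 42.9
```

Emit:
servo_tool --motion '[{"travel":[0,0,0.2],"delta_rot":[0,0,0],"fingers":3.5},{"travel":[0,0,0.2],"delta_rot":[0,0,0],"fingers":3.5},{"travel":[0,0,0.3],"delta_rot":[0,0,0],"fingers":3.5},{"travel":[0,0,0.4],"delta_rot":[0,0,0],"fingers":3.5},{"travel":[0,0,0.5],"delta_rot":[0,0,0],"fingers":3.5}]'

```text
t: 10.65
eef_pos: [539.7, 113.6, 200.7]
ee_rot: [-0.0, 0.746, -0.666, 0.0]
force: [-0.2, 0.0, -1.0]
gripper_width: 42.8
```

```bash
python3 - <<'E'
from bench import r
from h import *
s=r.capture("scene"); st=r.state(); print(st["eef_pos"],st["force"],st["gripper_width"])
crop(s,260,105,360,205,6,"pics/s8.png")
E
```

```text
[540.25096091 113.72611887 201.43898531] [-0.97195305  0.25859387  0.59984376] 42.529433268106345
```

View pics/s8.png

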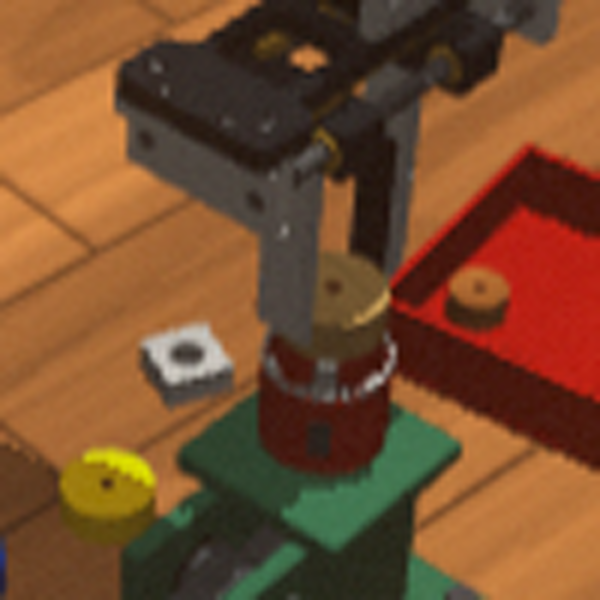

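The plug is out; the bare rod tip shows below it in the mouth. Carry it to the tray.

Emit:
servo_tool --motion '[{"travel":[0,0,2],"delta_rot":[0,0,0],"fingers":3.5},{"travel":[-0.3,1.5,2],"delta_rot":[0,0,0],"fingers":3.5},{"travel":[-0.6,3.5,0],"delta_rot":[0,0,0],"fingers":3.5},{"travel":[-0.7,4,0],"delta_rot":[0,0,0],"fingers":3.5},{"travel":[-0.7,4,0],"delta_rot":[0,0,0],"fingers":3.5},{"travel":[-0.7,4,0],"delta_rot":[0,0,0],"fingers":3.5},{"travel":[-0.7,4,0],"delta_rot":[0,0,0],"fingers":3.5},{"travel":[-0.5,3.3,0],"delta_rot":[0,0,0],"fingers":3.5}]'

```text
t: 11.5
eef_pos: [496.6, 359.3, 240.3]
ee_rot: [-0.0, 0.747, -0.665, -0.0]
force: [0.4, 0.1, 0.3]
gripper_width: 42.6
```

Emit:
servo_tool --motion '[{"travel":[0,0,0],"delta_rot":[0,0,0],"fingers":3.5},{"travel":[0,0,-3],"delta_rot":[0,0,0],"fingers":3.5},{"travel":[0,0,-4],"delta_rot":[0,0,0],"fingers":3.5},{"travel":[0,0,-4],"delta_rot":[0,0,0],"fingers":3.5},{"travel":[0,0,-4],"delta_rot":[0,0,0],"fingers":3.5},{"travel":[0,0,0],"delta_rot":[0,0,0],"fingers":3.5}]'

```text
t: 12.1
eef_pos: [494.4, 353.1, 85.3]
ee_rot: [0.005, 0.746, -0.666, -0.001]
force: [-1.4, 0.7, -0.4]
gripper_width: 42.6
```

```bash
python3 - <<'E'
from bench import r
from h import *
s=r.capture("scene"); t=r.capture("top"); st=r.state(); print(st["eef_pos"],st["force"],st["gripper_width"])
crop(s,300,90,420,200,5,"pics/s9.png"); crop(t,60,170,240,300,4,"pics/t9.png")
E
```

```text
[498.04605815 356.02386315  90.43023604] [ 0.26356288  0.30601504 -0.26187433] 42.85836752838698
```

View pics/s9.png

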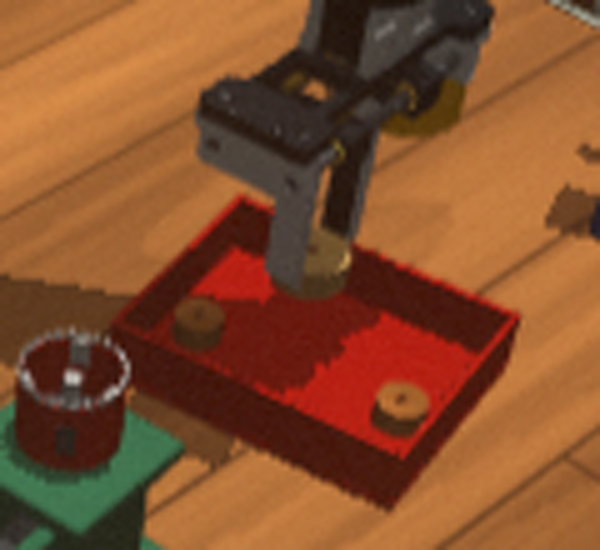

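Plug is held over the middle of the tray, between the two old plugs. Lower to about z=17 and release.

Emit:
servo_tool --motion '[{"travel":[0,0,-2.5],"delta_rot":[0,0,0],"fingers":3.5},{"travel":[0,0,-2.5],"delta_rot":[0,0,0],"fingers":3.5},{"travel":[0,0,-1.5],"delta_rot":[0,0,0],"fingers":3.5},{"travel":[0,0,-0.6],"delta_rot":[0,0,0],"fingers":3.5},{"travel":[0,0,0],"delta_rot":[0,0,0],"fingers":3.5},{"travel":[0,0,0],"delta_rot":[0,0,0],"fingers":3.5}]'

```text
t: 12.8
eef_pos: [498.5, 357.2, 20.3]
ee_rot: [-0.001, 0.746, -0.666, 0.0]
force: [-0.4, -0.6, -1.1]
gripper_width: 42.7
```

Emit:
servo_tool --motion '[{"travel":[0,0,-0.1],"delta_rot":[0,0,0],"fingers":3.5},{"travel":[0,0,0],"delta_rot":[0,0,0],"fingers":4.8},{"travel":[0,0,0],"delta_rot":[0,0,0],"fingers":6},{"travel":[0,0,0],"delta_rot":[0,0,0],"fingers":6},{"travel":[0,0,0],"delta_rot":[0,0,0],"fingers":6}]'

```text
t: 13.3
eef_pos: [497.7, 356.7, 18.1]
ee_rot: [-0.0, 0.746, -0.666, 0.0]
force: [0.3, -0.9, 0.7]
gripper_width: 59.6
```

Emit:
servo_tool --motion '[{"travel":[0,0,1.5],"delta_rot":[0,0,0],"fingers":6},{"travel":[0,0,3.5],"delta_rot":[0,0,0],"fingers":6},{"travel":[0,0,4.5],"delta_rot":[0,0,0],"fingers":6},{"travel":[0,0,4.5],"delta_rot":[0,0,0],"fingers":6},{"travel":[0,0,4],"delta_rot":[0,0,0],"fingers":6},{"travel":[0,0,2],"delta_rot":[0,0,0],"fingers":6},{"travel":[0,0,0],"delta_rot":[0,0,0],"fingers":6},{"travel":[0,0,0],"delta_rot":[0,0,0],"fingers":6}]'

```text
t: 14.1
eef_pos: [497.4, 356.5, 218.5]
ee_rot: [-0.0, 0.746, -0.666, 0.0]
force: [-0.3, 0.1, 0.0]
gripper_width: 60.0
```

```bash
python3 - <<'E'
from bench import r
from h import *
s=r.capture("scene"); st=r.state(); print(st["eef_pos"],st["force"],st["gripper_width"])
cv2.imwrite("pics/s10.png",s["pixels"]); crop(s,300,90,420,200,5,"pics/s10c.png")
E
```

```text
[496.90101134 356.11481652 217.38985391] [-0.52120498  0.74549639 -0.9797203 ] 60.05548111001023
```

View pics/s10c.png

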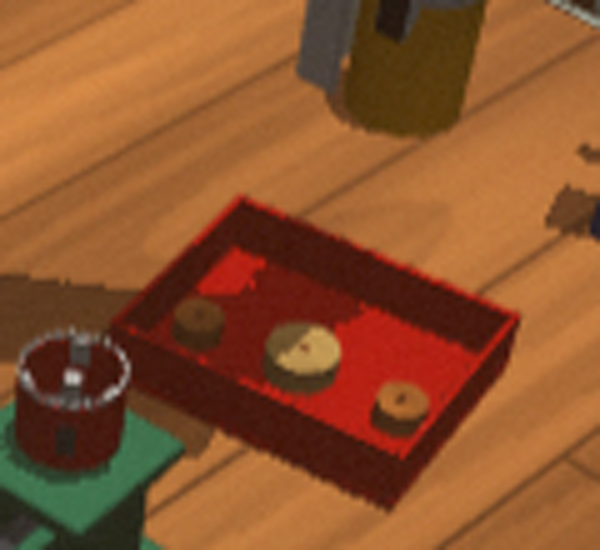

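View pics/s10.png

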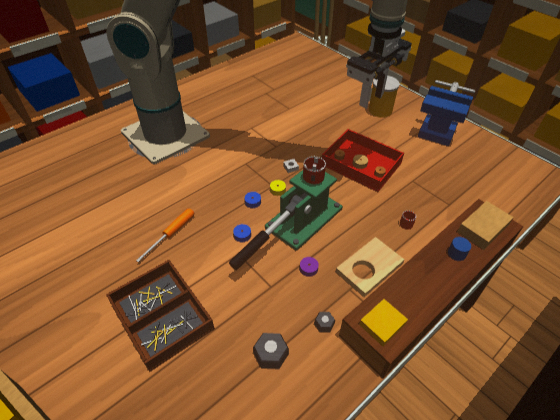

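The plug lies flat in the tray at crop (303,357), between the old plugs. The saw is empty and everything else is where it was.

```bash
python3 -c "
from bench import r
print(r.hand_in(), r.state()['t'])"
```

```text
the job is handed in; nothing more can be done
the job is handed in; nothing more can be done
```

The plug is out of the hole saw and lying in the red offcuts tray. I handed the job in at about 14 s of the 61 s allowed.

- **Lever:** I pressed the grip down about 77 mm with closed fingers. It moved at about 7–11 N, then came up solid. The highest reading was about 16 N at the tool, against the 25 N limit.
- **Plug pushed up:** before I touched the plug, the camera showed it about 12 mm proud of the teeth and square in the mouth.
- **Drawing it out:** I gripped the plug at 50 N with the fingertips about 2 mm above the teeth. The readings while drawing it up showed about 9 N. I then set it down in the middle of the tray.
- **Last checks:** the final picture shows the plug flat between the two old plugs, the saw empty and the loose things where they were. The gripper was 200 mm clear, with no contact force beyond sensor noise.
- **What went wrong:** one move call was refused as invalid and had no effect, so I sent it again with every field filled in. No check failed or disagreed.

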